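# Snug the adjustable wrench on the wardrobe rail's lock nut and tighten it

### The arm

A 6-joint arm with a two-finger parallel gripper is mounted at the origin on the work surface. World frame = base frame: x ahead of the robot, y to its left, z up, the work surface at z = 0. Lengths are in m, angles in degrees, forces in N, time in s.
With the tool pointing down it reaches from about 0.4 to 0.825 m from the base axis. Payload 7 kg.
Tool frame: the origin (TCP) lies on the centre line of the jaws, within the pads' length; the fingertips stand r.tip_reach ahead of it and the grasp point (between the pads) is the TCP (r.tip_reach is the distance from the TCP to the fingertips, in m); z points along the fingers, y is the line along which they close (so a half turn about z gives the same grasp; the last joint's range is limited). The gripper opens to 88 mm and grips with 3 to 60 N. Pads are 19 mm wide; open, the fingers measure 130 mm over their backs; the gripper's body (78 mm by 193 mm) begins 47 mm behind the grasp point.
Start: joints at [80.392, 20.546, 0.682, 0, -70.136, -16.507], TCP at [0.297, 0.606, 0.246] pointing down, gripper open.
Joint ranges: [-176.03, 176.03], [-82.01, 121.73], [-58.28, 71.71], [-173.87, 95.51], [-174.79, -0.11], [-173.66, 173.66]. Speed limits (degrees/s): [136.94, 136.94, 172.46, 180, 180, 180].

### API

Orientations are given as [roll, pitch, yaw] about the fixed x, y, z axes, in that order (R = Rz(yaw) Ry(pitch) Rx(roll)).
In Python, from plant import sensors, cams, r gives the robot as it stands.
- The arm moves only by the tool drive_tool, never from a script. Its argument "rows" is a list of rows, each an object of numbers: "fingers": the gripper's target within -1 to 1 (fully open at 1, half-way at 0, shut at -1); "x", "y", "z": the shift along the tool's x, y, z in m; "spin": the turn about the tool's z in rad. A call has 1 to 10 rows; each row is the pose to reach, as a shift and turn from the pose commanded when the call began, along the tool's axes at that moment; what a row does not reach only later rows make up. A row lasts 1/8 s, in which the tool goes at most 62.5 mm and 10.7 degrees, less where a joint would pass 70% of its speed; a pose out of reach is approached as far as the arm can. A call with a gripper value outside its range is refused whole. The fingers move at their own pace and stop on an object; "newtons" is the grip in N (left out, the last holds). Time passes only in rows, so rows that repeat a pose let the fingers close. It gives the time, the measured TCP pose, the force, the opening and the grip force at its end, in the units of the state.
- sensors.get_state(): the state, without advancing time (a new reading comes with each control period).
- cams.capture(name): name is "scene" or "top"; returns a dict with "pixels" (384x512x3 uint8, red, green, blue), "intrinsics" (3x3 intrinsics, pixels), "k1" (the pictures are not rectified: a ray, as slopes to the right and down, at radius r is drawn at 1 + k1 r^2 times it, then the intrinsics apply), "eye" and "orientation" of the camera in the world. Camera axes: x right, y up, looking along -z (the intrinsics and any distortion apply to the point x, -y, -z); pixel columns grow to the right and rows downward; lengths in m; the calibration is good to about 2 mm. A picture is of the moment at which its call begins. There is no depth.
- r.close_job(): hands the job in; it is judged then, once.
The state is a dict: "time_s": time; "joints": joint angles; "qd": joint speeds; "joint_torque": joint torques, N m; "tcp_pos": TCP position; "eef_rot": TCP orientation; "contact_force": force on the tool from outside, world axes, zero at the start; "moment": the same for the moment, N m; "gripper_width": finger opening in m; "gripper_force": force on a finger pad.
Only numpy, scipy, OpenCV 4.12 (cv2) and the standard library are available. Lean on these libraries where they do the work, as an engineer would, in place of code of your own. Each camera call takes 0.05 s, during which the arm holds its last target. There are 200 camera calls.

### The job

The adjustable wrench already lies around the lock nut on the wardrobe panel, but its jaw is open too wide. Roll its worm with a fingertip until the jaw is snug on the nut with no play, and only then swing the handle clockwise (seen from above) to turn the nut an eighth of a turn (45 degrees). Go gently, never bearing on the wrench with more than 25 N; leave the wrench lying snug around the nut, let go, and leave everything else on the counter where it is.

Things in the scene. Friction and masses are not known exactly. Their poses are not given: they have to be found in the camera images.
- panel: Dark striped wooden panel fixed to the counter, 30 mm thick. Origin on its underside, below the lock nut; it spans x -65 to +125 mm and y -100 to +100 mm. Its +x points roughly along the wrench's handle at the start. A fixed steel stud, 16 mm thick, rises through the nut to 65 mm above the counter.
- wrench: Loose steel adjustable wrench lying flat on the panel, about 0.5 kg, 220 mm long. Origin on its underside between the jaws, where the middle of a snugly held nut comes to be; +x along the handle, z up. Head 18 mm thick (x -14 to 77 mm, up to 66 mm wide); fixed jaw on the +y side, face at y = 13.5 mm; moving jaw on the -y side; throat face at x = 18 mm.
- worm_top (a point): Highest point of the wrench's worm, at (46.5, -10.7, 24.5) mm in the wrench's frame: 54.5 mm above the counter and 6.5 mm proud of the head's flat top. Dragging the worm's top towards the nut (wrench -x) closes the jaw, about 1 mm for each 11 mm of drag without slip; away from the nut opens it.
- handle_mid (a point): Middle of the wrench's handle, 165 mm from the wrench's origin along its x, 9 mm above its underside. The handle is straight, 24 mm wide (y), 12 mm thick, its underside 33 mm above the counter, from x = 90 to 205 mm; its red-striped end overhangs the panel's edge. Pushing it sideways here with a few N turns the nut.
- nut_center (a point): Centre of the top of the brass hexagonal lock nut, on its axis, 49.5 mm above the counter. The nut is 27 mm across flats and 19 mm high, sits on the panel and turns about the upright stud; at the start two of its flats lie along the jaws within a few degrees. The point does not turn with the nut.
- jaw (a joint): How far the wrench's moving jaw has closed, in m, from an opening of 32 mm at 0; so the play on the nut is 5 mm minus this value. About 0.0004 to 0.003 at the start, 0.005 or a little more when snug. The worm drives and holds it.
- nut (a joint): Angle of the lock nut in rad, 0 at the start, growing clockwise as seen from above; stiff to turn (0.35 N m), and it stays where it is left. There is no end stop near.
- bowl: White ceramic bowl, 150 mm across, 65 mm high; bystander. Origin under its centre.
- screwdriver: Black-handled screwdriver lying on the counter; bystander.
- pull: Loose steel cabinet pull, 140 x 42 x 12 mm, lying flat; bystander. Origin near one long side.
- spare_nut: Spare brass hexagonal nut, 27 mm across flats, 19 mm high, on the counter (not the one to turn); bystander.
- polish: Amber glass jar with black cap, 52 mm across, 100 mm high; bystander.
- hinge_box: Cardboard box, 110 x 80 x 45 mm; bystander.
- collar: Steel ring, 48 mm across, 12 mm high; bystander.
- worm: The worm: a brass ridged roller in the wrench's head, 22 mm in diameter, 18 mm long, origin at its centre, axis along the wrench's y. It needs about 5 N of drag to turn, so a fingertip pressing with about 8 to 12 N; pressed lightly it slips. Touch down slowly (about 10 mm/s). It stays as left. When the jaw is snug it binds: the drag rises and the fingertip slides over it.
Not all that is in view belongs to the job. Leave any orange look-alike of the wrench alone.

How it is judged:
By the outcome, as a careful person would: the job done as asked, in the order asked, and still so for the second after the job is handed in, with the robot touching nothing.
It also fails if it takes over 72 s, if anything falls off the work surface, if the arm or the gripper's body presses on something with over 40 N, if the wrist force passes 120 N, or if a joint passes its speed limit or range.

## Working session

There is one attempt and no reset: what is moved stays moved. The work goes in short steps, Python scripts to look and compute and a tool call to move; the robot and the scene stay as the last step left them, time stands still between calls to the robot, and variables do not carry over. Pictures are saved under pics/ and viewed, at most 10 in all, crops included, and the job is handed in when it is done.

Besides the shell and the picture viewer there is one more tool, called as name(argument=value, ...) on one line, values as JSON. drive_tool: Moves the arm, as the interface text tells. Its arguments: {"type":"object","properties":{"rows":{"type":"array"},"newtons":{"type":"number"}},"required":["rows"]}

```bash
mkdir -p pics; ls
cat > h.py <<'E'
import numpy as np, cv2
from scipy.spatial.transform import Rotation as R
def rot(o):
    o=np.array(o,float)
    if o.shape==(3,3): return o
    if o.size==4: return R.from_quat(o).as_matrix()
    return R.from_euler('xyz',o,degrees=True).as_matrix()
def ray(c,u,v):
    K=np.array(c['intrinsics']); k=c['k1']
    p=cv2.undistortPoints(np.array([[[u,v]]],float),K,np.array([k,0,0,0,0.]))[0,0]
    return np.array(c['eye']), rot(c['orientation'])@np.array([p[0],-p[1],-1])
def onz(c,u,v,z):
    e,d=ray(c,u,v); return e+d*(z-e[2])/d[2]
def proj(c,P):
    q=rot(c['orientation']).T@(np.array(P)-np.array(c['eye'])); s=np.array([q[0],-q[1]])/-q[2]
    s=s*(1+c['k1']*(s@s)); K=np.array(c['intrinsics']); return K[:2,:2]@s+K[:2,2]
E
python3 - <<'E'
from plant import sensors,cams,r
import cv2,numpy as np
print(sensors.get_state(), r.tip_reach)
ims=[]
for n in ("top","scene"):
    c=cams.capture(n); print(n,c['intrinsics'],c['k1'],c['eye'],c['orientation'])
    cv2.imwrite(f'pics/{n}0.png',c['pixels'][:,:,::-1])
    np.save(f'{n}0.npy',c,allow_pickle=True)
E
```

```text
pics
{'time_s': 0.0, 'joints': array([ 8.03906919e+01,  2.05896601e+01,  6.34977261e-01, -1.88453616e-02,
       -7.01361710e+01, -1.65062076e+01]), 'qd': array([ 0.02503571, -0.0115921 ,  0.06027645, -0.00641347,  0.00496644,
        0.12821148]), 'joint_torque': array([ 1.42080757e-03, -5.82723856e+01,  2.93050396e+01,  6.99701115e+00,
        7.12331981e-03, -1.60876893e-04]), 'tcp_pos': array([0.29695931, 0.60566932, 0.24465585]), 'eef_rot': array([ 1.79907856e+02, -8.82967828e-03, -2.61219260e+01]), 'contact_force': array([0.14022004, 0.87506565, 0.52243084]), 'moment': array([-0.01788394, -0.02115144,  0.00419891]), 'gripper_force': 0.0, 'gripper_width': 0.08740393631188245} 0.019
top [[458.64976376   0.         251.54260844]
 [  0.         458.64976376 197.73410367]
 [  0.           0.           1.        ]] -0.18655379576342987 [ 0.31173149 -0.02599321  1.19477617] [  7.98741361  -0.20067805 -90.50560356]
scene [[356.65022214   0.         248.41524066]
 [  0.         356.65022214 197.04433918]
 [  0.           0.           1.        ]] -0.01827663245368925 [ 1.28395221 -0.37942956  0.63358398] [57.38949287 -0.94914663 68.93985496]
```

View pics/top0.png

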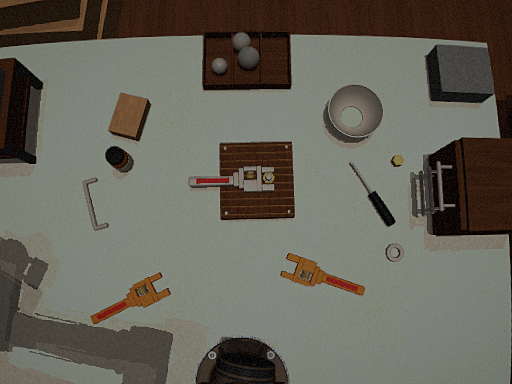

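View pics/scene0.png

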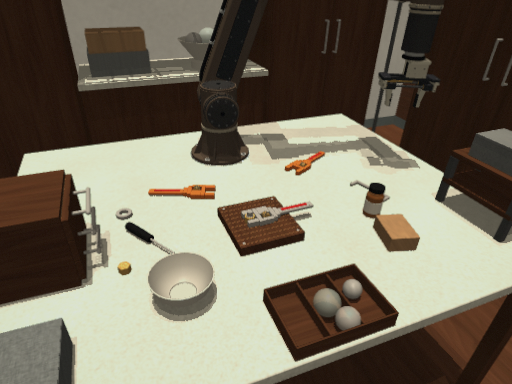

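The top view shows three wrench-like things. The steel one with red stripes is on the panel at (235,180), and two orange look-alikes are at (135,298) and (322,275). There are two brass nuts: the one inside the steel wrench at (268,178), and the spare at (397,160). I choose the steel wrench and the nut at (268,178), and check them in a crop.

Run:
```python
from h import *
c=np.load('top0.npy',allow_pickle=True).item(); im=c['pixels']
cr=im[136:226,180:304]; cv2.imwrite('pics/crop.png',cv2.resize(cr[:,:,::-1],None,fx=6.4,fy=6.4,interpolation=cv2.INTER_CUBIC))
hsv=cv2.cvtColor(im,cv2.COLOR_RGB2HSV)
def comp(m,lab,z):
    w=np.zeros_like(m); w[136:226,180:304]=m[136:226,180:304]
    n,l,s,ct=cv2.connectedComponentsWithStats(w)
    for i in range(1,n):
        if s[i,4]>8: print(lab,ct[i].round(1),s[i],onz(c,*ct[i],z).round(4))
comp(((hsv[...,0]>=20)&(hsv[...,0]<=32)&(hsv[...,1]>90)&(hsv[...,2]>100)).astype(np.uint8),'brass',.05)
red=(((hsv[...,0]<=6)|(hsv[...,0]>174))&(hsv[...,1]>150)&(hsv[...,2]>120)).astype(np.uint8)
comp(red,'red',.045)
comp(((hsv[...,1]<60)&(hsv[...,2]>110)).astype(np.uint8),'grey',.048)
for p in [(190,181),(268,178)]: print(onz(c,*p,.045))
```

```text
brass [265.5 178.8] [263 173   9  10  21] [ 0.5206 -0.0673  0.05  ]
brass [271.4 175.3] [268 172   7   9  17] [ 0.5295 -0.0824  0.05  ]
red [212.6 180.1] [197 178  32   5 111] [0.5193 0.0673 0.045 ]
grey [227.4 180.8] [ 180  136  124   90 5103] [0.5166 0.0294 0.048 ]
grey [249.4 168.1] [244 167  12   4  37] [ 0.5491 -0.0265  0.048 ]
grey [251.3 181.6] [234 166  40  25 441] [ 0.5139 -0.0312  0.048 ]
grey [267.1 168.8] [262 167  12   5  53] [ 0.5468 -0.0716  0.048 ]
grey [268.9 176.2] [266 174   7   6  27] [ 0.5275 -0.0759  0.048 ]
grey [230.5 179.7] [227 176   6   8  30] [0.5192 0.0216 0.048 ]
grey [202.  182.4] [189 178  37   7  92] [0.513  0.0941 0.048 ]
[0.51746452 0.12526336 0.045     ]
[ 0.52346016 -0.07383493  0.045     ]
```

View pics/crop.png

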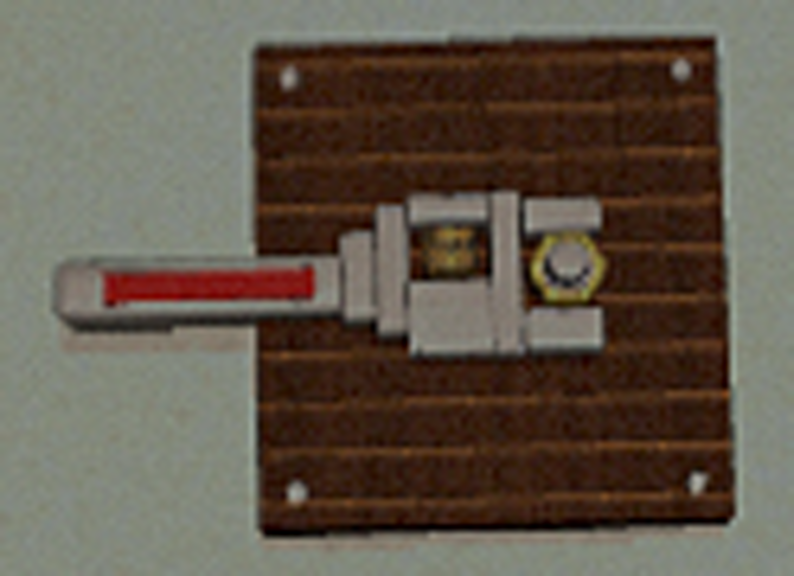

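The crop confirms the choice: steel wrench with handle to the left (world +y), stud and nut at crop (567,263), worm at crop (450,250), red stripe from (105,288) to (315,283). Next I work out the positions.

Run:
```python
from h import *
c=np.load('top0.npy',allow_pickle=True).item(); s=np.load('scene0.npy',allow_pickle=True).item()
px=lambda u,v:(180+u/6.4-.42,136+v/6.4-.42)
P=lambda u,v,z:onz(c,*px(u,v),z)
print('stud',P(570,258,.065),'nut',P(567,267,.0495),'worm',P(450,250,.0545))
a,b=P(105,288,.045),P(315,283,.045); d=a-b; print('red',a,b,'axis deg',np.degrees(np.arctan2(d[1],d[0])))
e=[P(265,47,.03),P(716,40,.03),P(733,522,.03),P(262,533,.03)]; print('panel',np.round(e,4))
v=e[0]-e[1]; print(np.degrees(np.arctan2(v[1],v[0])))
# scene crop
im=s['pixels'][180:260,205:325]; cv2.imwrite('pics/crop2.png',cv2.resize(im[:,:,::-1],None,fx=6.5,fy=6.5,interpolation=cv2.INTER_CUBIC))
for yaw in (90,92,94,96):
  t=np.radians(yaw); ux=np.array([np.cos(t),np.sin(t),0]); uy=np.array([-ux[1],ux[0],0]); n=P(567,265,.0495)
  w=n+ux*.0465-uy*.0107; w[2]=.0545; h=n+.165*ux; h[2]=.045
  print(yaw,w.round(4),(np.array(proj(c,w))-[180,136]+.42)*6.4,(np.array(proj(c,h))-[180,136]+.42)*6.4)
```

```text
stud [ 0.52513443 -0.07469133  0.065     ] nut [ 0.52443832 -0.07411521  0.0495    ] worm [ 0.5307075  -0.02774533  0.0545    ]
red [0.51839948 0.10991079 0.045     ] [0.51963104 0.02607319 0.045     ] axis deg 90.8416018849344
panel [[ 0.6206  0.0472  0.03  ]
 [ 0.6222 -0.1374  0.03  ]
 [ 0.4241 -0.1398  0.03  ]
 [ 0.4214  0.0481  0.03  ]]
90.49373075308915
90 [ 0.5359 -0.0276  0.0545] [449.59123403 236.99434786] [152.68864289 270.63767131]
92 [ 0.5343 -0.0273  0.0545] [448.75247946 241.04575572] [152.8338344  284.84922589]
94 [ 0.5327 -0.027   0.0545] [448.05794347 245.1253771 ] [153.4848131  299.06121744]
96 [ 0.531  -0.0268  0.0545] [447.50856875 249.2282646 ] [154.64192989 313.25612988]
```

View pics/crop2.png

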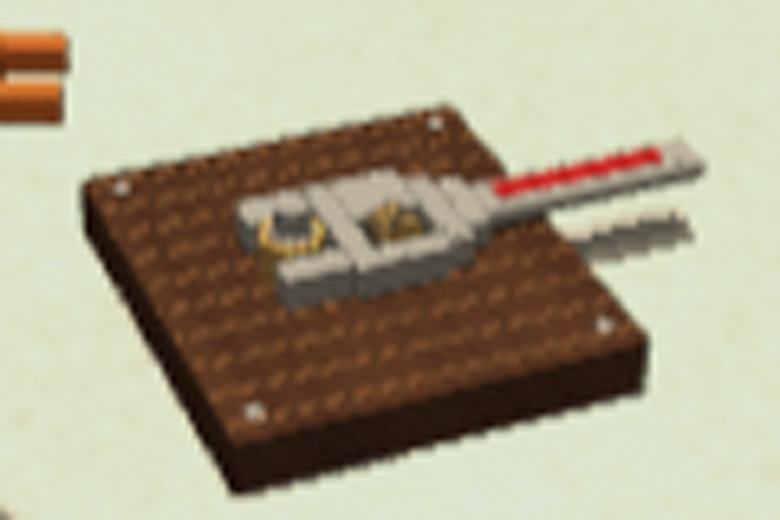

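drive_tool(rows=[{"x": 0.03, "y": 0.028, "spin": -0.05, "fingers": -1}, {"x": 0.07, "y": 0.066, "spin": -0.12, "fingers": -1}, {"x": 0.115, "y": 0.108, "spin": -0.2, "fingers": -1}, {"x": 0.16, "y": 0.15, "z": 0.02, "spin": -0.28, "fingers": -1}, {"x": 0.205, "y": 0.192, "z": 0.03, "spin": -0.36, "fingers": -1}, {"x": 0.25, "y": 0.234, "z": 0.04, "spin": -0.43, "fingers": -1}, {"x": 0.295, "y": 0.277, "z": 0.05, "spin": -0.47, "fingers": -1}, {"x": 0.34, "y": 0.319, "z": 0.06, "spin": -0.47, "fingers": -1}, {"x": 0.385, "y": 0.361, "z": 0.06, "spin": -0.47, "fingers": -1}, {"x": 0.43, "y": 0.403, "z": 0.06, "spin": -0.47, "fingers": -1}], newtons=15)

```text
invalid input
```

drive_tool(rows=[{"x": 0.03, "y": 0.028, "z": 0.0, "spin": -0.05, "fingers": -1}, {"x": 0.07, "y": 0.066, "z": 0.0, "spin": -0.12, "fingers": -1}, {"x": 0.115, "y": 0.108, "z": 0.01, "spin": -0.2, "fingers": -1}, {"x": 0.16, "y": 0.15, "z": 0.02, "spin": -0.28, "fingers": -1}, {"x": 0.205, "y": 0.192, "z": 0.03, "spin": -0.36, "fingers": -1}, {"x": 0.25, "y": 0.234, "z": 0.04, "spin": -0.43, "fingers": -1}, {"x": 0.295, "y": 0.277, "z": 0.05, "spin": -0.47, "fingers": -1}, {"x": 0.34, "y": 0.319, "z": 0.06, "spin": -0.47, "fingers": -1}, {"x": 0.385, "y": 0.361, "z": 0.06, "spin": -0.47, "fingers": -1}, {"x": 0.43, "y": 0.403, "z": 0.06, "spin": -0.47, "fingers": -1}], newtons=15)

```text
time_s: 1.35
tcp_pos: [0.5061, 0.053, 0.1855]
eef_rot: [180.0, 0.0, 0.8]
contact_force: [1.2, 0.5, 0.7]
gripper_width: 0.0009
gripper_force: 0.0
```

drive_tool(rows=[{"x": 0.008, "y": 0.02, "z": 0.02, "spin": 0, "fingers": -1}, {"x": 0.016, "y": 0.045, "z": 0.05, "spin": 0, "fingers": -1}, {"x": 0.023, "y": 0.06, "z": 0.075, "spin": 0, "fingers": -1}, {"x": 0.025, "y": 0.066, "z": 0.09, "spin": 0, "fingers": -1}, {"x": 0.025, "y": 0.066, "z": 0.1, "spin": 0, "fingers": -1}, {"x": 0.025, "y": 0.066, "z": 0.104, "spin": 0, "fingers": -1}, {"x": 0.025, "y": 0.066, "z": 0.106, "spin": 0, "fingers": -1}, {"x": 0.025, "y": 0.066, "z": 0.106, "spin": 0, "fingers": -1}])

```text
time_s: 2.35
tcp_pos: [0.532, -0.0102, 0.0801]
eef_rot: [-180.0, -0.1, 0.9]
contact_force: [1.0, -0.4, 1.1]
gripper_width: -0.0
gripper_force: 0.0
```

Run:
```python
from plant import sensors,cams
from h import *
s=sensors.get_state(); print(s['tcp_pos'],s['contact_force'])
c=cams.capture('scene'); im=c['pixels'][140:260,205:325]; cv2.imwrite('pics/hover.png',cv2.resize(im[:,:,::-1],None,fx=5,fy=5,interpolation=cv2.INTER_CUBIC))
```

```text
[ 0.53200788 -0.01022084  0.08008532] [ 1.03708234 -0.42066542  1.06819492]
```

View pics/hover.png

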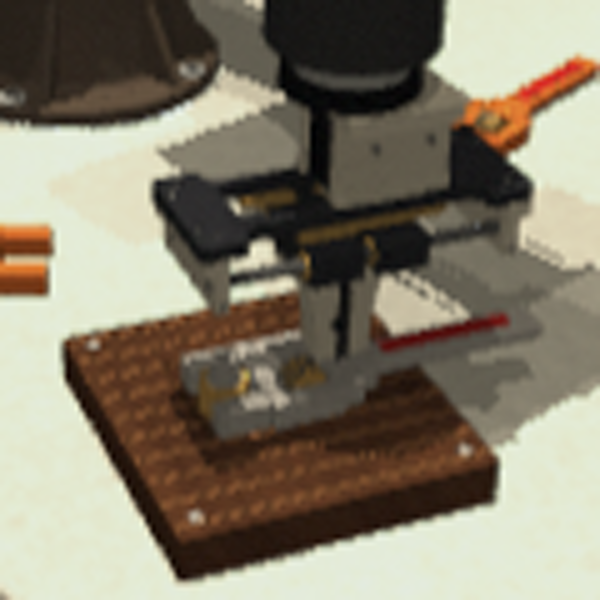

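The finger pair hovers over the handle side of the worm, with its tip around (340,355) in the crop and the worm at (305,372). I shift it over the worm and touch down slowly.

drive_tool(rows=[{"x": -0.001, "y": 0.01, "z": 0, "spin": 0, "fingers": -1}, {"x": -0.001, "y": 0.01, "z": 0.001, "spin": 0, "fingers": -1}, {"x": -0.001, "y": 0.01, "z": 0.002, "spin": 0, "fingers": -1}, {"x": -0.001, "y": 0.01, "z": 0.003, "spin": 0, "fingers": -1}, {"x": -0.001, "y": 0.01, "z": 0.004, "spin": 0, "fingers": -1}, {"x": -0.001, "y": 0.01, "z": 0.005, "spin": 0, "fingers": -1}, {"x": -0.001, "y": 0.01, "z": 0.006, "spin": 0, "fingers": -1}, {"x": -0.001, "y": 0.01, "z": 0.006, "spin": 0, "fingers": -1}])

```text
time_s: 3.4
tcp_pos: [0.5309, -0.0207, 0.0736]
eef_rot: [180.0, -0.0, 0.8]
contact_force: [-0.2, -0.5, 0.7]
gripper_width: 0.0006
gripper_force: 0.1
```

drive_tool(rows=[{"x": 0, "y": 0, "z": 0.0005, "spin": 0, "fingers": -1}, {"x": 0, "y": 0, "z": 0.001, "spin": 0, "fingers": -1}, {"x": 0, "y": 0, "z": 0.001, "spin": 0, "fingers": -1}])

```text
time_s: 3.78
tcp_pos: [0.531, -0.0207, 0.0732]
eef_rot: [180.0, -0.0, 0.8]
contact_force: [-1.9, 0.6, 7.4]
gripper_width: 0.0006
gripper_force: 3.5
```

drive_tool(rows=[{"x": 0, "y": 0, "z": 0.0005, "spin": 0, "fingers": -1}, {"x": 0, "y": 0, "z": 0.0005, "spin": 0, "fingers": -1}])

```text
time_s: 4.03
tcp_pos: [0.5311, -0.0207, 0.0731]
eef_rot: [180.0, -0.0, 0.8]
contact_force: [-3.9, 1.6, 10.5]
gripper_width: 0.0005
gripper_force: 5.5
```

Contact at about 10 N. Now I drag towards the nut.

drive_tool(rows=[{"x": 0, "y": 0.0015, "z": 0, "spin": 0, "fingers": -1}, {"x": 0, "y": 0.003, "z": 0, "spin": 0, "fingers": -1}, {"x": 0, "y": 0.0045, "z": 0, "spin": 0, "fingers": -1}, {"x": 0, "y": 0.006, "z": 0, "spin": 0, "fingers": -1}, {"x": 0, "y": 0.0075, "z": 0, "spin": 0, "fingers": -1}])

```text
time_s: 4.65
tcp_pos: [0.5313, -0.0276, 0.0735]
eef_rot: [-180.0, -0.1, 0.8]
contact_force: [-6.5, 6.1, 15.8]
gripper_width: 0.0002
gripper_force: 7.7
```

drive_tool(rows=[{"x": 0, "y": 0.0015, "z": 0, "spin": 0, "fingers": -1}, {"x": 0, "y": 0.003, "z": 0, "spin": 0, "fingers": -1}, {"x": 0, "y": 0.0045, "z": 0, "spin": 0, "fingers": -1}, {"x": 0, "y": 0.006, "z": 0, "spin": 0, "fingers": -1}, {"x": 0, "y": 0.0075, "z": 0, "spin": 0, "fingers": -1}])

```text
time_s: 5.28
tcp_pos: [0.5317, -0.0349, 0.0731]
eef_rot: [-179.9, -0.1, 0.8]
contact_force: [-4.2, 6.5, 11.5]
gripper_width: 0.0005
gripper_force: 5.8
```

drive_tool(rows=[{"x": 0, "y": 0, "z": -0.003, "spin": 0, "fingers": -1}, {"x": 0, "y": -0.005, "z": -0.005, "spin": 0, "fingers": -1}, {"x": 0, "y": -0.016, "z": -0.005, "spin": 0, "fingers": -1}, {"x": 0, "y": -0.016, "z": -0.004, "spin": 0, "fingers": -1}, {"x": 0, "y": -0.016, "z": -0.003, "spin": 0, "fingers": -1}, {"x": 0, "y": -0.016, "z": -0.002, "spin": 0, "fingers": -1}, {"x": 0, "y": -0.016, "z": -0.0012, "spin": 0, "fingers": -1}, {"x": 0, "y": -0.016, "z": -0.0005, "spin": 0, "fingers": -1}, {"x": 0, "y": -0.016, "z": 0, "spin": 0, "fingers": -1}, {"x": 0, "y": -0.016, "z": 0, "spin": 0, "fingers": -1}])

```text
time_s: 6.52
tcp_pos: [0.5309, -0.0199, 0.0731]
eef_rot: [180.0, -0.0, 0.8]
contact_force: [-4.9, 1.1, 11.0]
gripper_width: 0.0005
gripper_force: 5.3
```

drive_tool(rows=[{"x": 0, "y": 0.0015, "z": 0, "spin": 0, "fingers": -1}, {"x": 0, "y": 0.003, "z": 0, "spin": 0, "fingers": -1}, {"x": 0, "y": 0.0045, "z": 0, "spin": 0, "fingers": -1}, {"x": 0, "y": 0.006, "z": 0, "spin": 0, "fingers": -1}, {"x": 0, "y": 0.0075, "z": 0, "spin": 0, "fingers": -1}])

```text
time_s: 7.15
tcp_pos: [0.5312, -0.0267, 0.0735]
eef_rot: [-180.0, -0.1, 0.8]
contact_force: [-6.5, 5.8, 16.2]
gripper_width: 0.0002
gripper_force: 7.9
```

drive_tool(rows=[{"x": 0, "y": 0.0015, "z": 0, "spin": 0, "fingers": -1}, {"x": 0, "y": 0.003, "z": 0, "spin": 0, "fingers": -1}, {"x": 0, "y": 0.0045, "z": 0, "spin": 0, "fingers": -1}, {"x": 0, "y": 0.006, "z": 0, "spin": 0, "fingers": -1}, {"x": 0, "y": 0.0075, "z": 0, "spin": 0, "fingers": -1}])

```text
time_s: 7.78
tcp_pos: [0.5319, -0.0341, 0.0731]
eef_rot: [-179.9, -0.1, 0.8]
contact_force: [-3.7, 6.6, 8.6]
gripper_width: 0.0007
gripper_force: 4.9
```

Run:
```python
from plant import sensors,cams
from h import *
c=cams.capture('top'); np.save('top1.npy',c,allow_pickle=True)
im=c['pixels'][136:226,180:304]; cv2.imwrite('pics/top1.png',cv2.resize(im[:,:,::-1],None,fx=6.4,fy=6.4,interpolation=cv2.INTER_CUBIC))
```

```text
(no output)
```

View pics/top1.png

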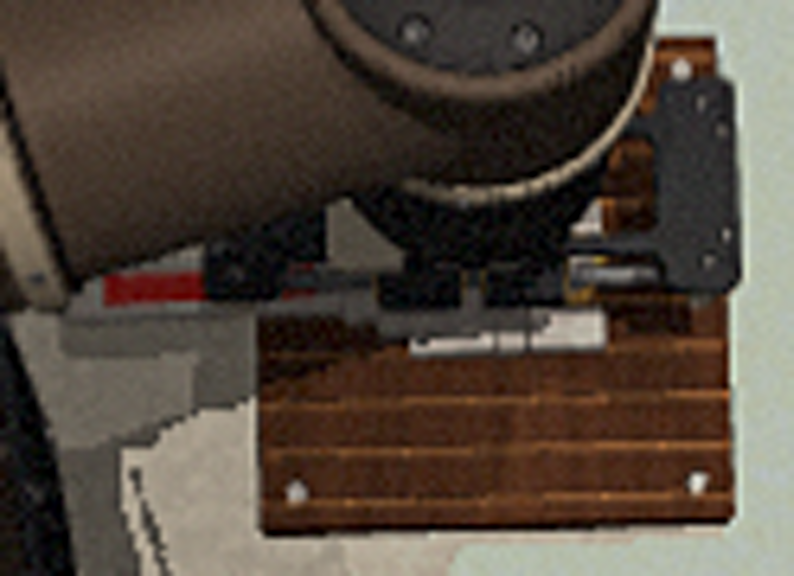

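The top view is mostly hidden by the arm; the fixed jaw's edge at (410–605,335) has not moved. I continue the strokes.

drive_tool(rows=[{"x": 0, "y": 0, "z": -0.003, "spin": 0, "fingers": -1}, {"x": 0, "y": -0.005, "z": -0.005, "spin": 0, "fingers": -1}, {"x": 0, "y": -0.016, "z": -0.005, "spin": 0, "fingers": -1}, {"x": 0, "y": -0.016, "z": -0.004, "spin": 0, "fingers": -1}, {"x": 0, "y": -0.016, "z": -0.003, "spin": 0, "fingers": -1}, {"x": 0, "y": -0.016, "z": -0.002, "spin": 0, "fingers": -1}, {"x": 0, "y": -0.016, "z": -0.0012, "spin": 0, "fingers": -1}, {"x": 0, "y": -0.016, "z": -0.0005, "spin": 0, "fingers": -1}, {"x": 0, "y": -0.016, "z": 0, "spin": 0, "fingers": -1}, {"x": 0, "y": -0.016, "z": 0, "spin": 0, "fingers": -1}])

```text
time_s: 9.07
tcp_pos: [0.531, -0.0188, 0.0731]
eef_rot: [180.0, -0.0, 0.8]
contact_force: [-4.3, 0.0, 11.6]
gripper_width: 0.0003
gripper_force: 5.7
```

drive_tool(rows=[{"x": 0, "y": 0.0015, "z": 0, "spin": 0, "fingers": -1}, {"x": 0, "y": 0.003, "z": 0, "spin": 0, "fingers": -1}, {"x": 0, "y": 0.0045, "z": 0, "spin": 0, "fingers": -1}, {"x": 0, "y": 0.006, "z": 0, "spin": 0, "fingers": -1}, {"x": 0, "y": 0.0075, "z": 0, "spin": 0, "fingers": -1}])

```text
time_s: 9.7
tcp_pos: [0.5316, -0.0255, 0.0735]
eef_rot: [-179.9, -0.1, 0.8]
contact_force: [-4.6, 5.8, 14.5]
gripper_width: 0.0005
gripper_force: 7.3
```

drive_tool(rows=[{"x": 0, "y": 0.0015, "z": 0, "spin": 0, "fingers": -1}, {"x": 0, "y": 0.003, "z": 0, "spin": 0, "fingers": -1}, {"x": 0, "y": 0.0045, "z": 0, "spin": 0, "fingers": -1}, {"x": 0, "y": 0.006, "z": 0, "spin": 0, "fingers": -1}, {"x": 0, "y": 0.0075, "z": 0, "spin": 0, "fingers": -1}])

```text
time_s: 10.32
tcp_pos: [0.5323, -0.0331, 0.0732]
eef_rot: [-179.9, -0.2, 0.8]
contact_force: [-2.0, 5.1, 7.5]
gripper_width: 0.0005
gripper_force: 3.4
```

drive_tool(rows=[{"x": 0, "y": 0, "z": -0.003, "spin": 0, "fingers": -1}, {"x": 0, "y": -0.005, "z": -0.005, "spin": 0, "fingers": -1}, {"x": 0, "y": -0.016, "z": -0.005, "spin": 0, "fingers": -1}, {"x": 0, "y": -0.016, "z": -0.004, "spin": 0, "fingers": -1}, {"x": 0, "y": -0.016, "z": -0.003, "spin": 0, "fingers": -1}, {"x": 0, "y": -0.016, "z": -0.002, "spin": 0, "fingers": -1}, {"x": 0, "y": -0.016, "z": -0.0012, "spin": 0, "fingers": -1}, {"x": 0, "y": -0.016, "z": -0.0005, "spin": 0, "fingers": -1}, {"x": 0, "y": -0.016, "z": 0, "spin": 0, "fingers": -1}, {"x": 0, "y": -0.016, "z": 0, "spin": 0, "fingers": -1}])

```text
time_s: 11.58
tcp_pos: [0.5311, -0.0179, 0.0726]
eef_rot: [180.0, -0.0, 0.8]
contact_force: [-1.9, -0.4, 5.4]
gripper_width: 0.0004
gripper_force: 3.2
```

drive_tool(rows=[{"x": 0, "y": 0.0015, "z": 0, "spin": 0, "fingers": -1}, {"x": 0, "y": 0.003, "z": 0, "spin": 0, "fingers": -1}, {"x": 0, "y": 0.0045, "z": 0, "spin": 0, "fingers": -1}, {"x": 0, "y": 0.006, "z": 0, "spin": 0, "fingers": -1}, {"x": 0, "y": 0.0075, "z": 0, "spin": 0, "fingers": -1}])

```text
time_s: 12.2
tcp_pos: [0.5318, -0.024, 0.0734]
eef_rot: [-179.9, -0.1, 0.8]
contact_force: [-5.5, 8.4, 14.7]
gripper_width: 0.0005
gripper_force: 7.6
```

drive_tool(rows=[{"x": 0, "y": 0.0015, "z": 0, "spin": 0, "fingers": -1}, {"x": 0, "y": 0.003, "z": 0, "spin": 0, "fingers": -1}, {"x": 0, "y": 0.0045, "z": 0, "spin": 0, "fingers": -1}, {"x": 0, "y": 0.006, "z": 0, "spin": 0, "fingers": -1}, {"x": 0, "y": 0.0075, "z": 0, "spin": 0, "fingers": -1}])

```text
time_s: 12.82
tcp_pos: [0.5324, -0.0313, 0.0735]
eef_rot: [-179.9, -0.2, 0.8]
contact_force: [-3.8, 9.9, 11.3]
gripper_width: 0.0006
gripper_force: 6.1
```

The drag rose from 6 to 10 N, so the worm is probably binding. One more stroke to confirm.

drive_tool(rows=[{"x": 0, "y": 0, "z": -0.003, "spin": 0, "fingers": -1}, {"x": 0, "y": -0.005, "z": -0.005, "spin": 0, "fingers": -1}, {"x": -0.001, "y": -0.012, "z": -0.005, "spin": 0, "fingers": -1}, {"x": -0.001, "y": -0.012, "z": -0.004, "spin": 0, "fingers": -1}, {"x": -0.001, "y": -0.012, "z": -0.003, "spin": 0, "fingers": -1}, {"x": -0.001, "y": -0.012, "z": -0.002, "spin": 0, "fingers": -1}, {"x": -0.001, "y": -0.012, "z": -0.0012, "spin": 0, "fingers": -1}, {"x": -0.001, "y": -0.012, "z": -0.0005, "spin": 0, "fingers": -1}, {"x": -0.001, "y": -0.012, "z": 0, "spin": 0, "fingers": -1}, {"x": -0.001, "y": -0.012, "z": 0, "spin": 0, "fingers": -1}])

```text
time_s: 14.08
tcp_pos: [0.53, -0.0209, 0.0731]
eef_rot: [180.0, -0.0, 0.8]
contact_force: [-4.8, 2.0, 10.5]
gripper_width: 0.0003
gripper_force: 5.6
```

drive_tool(rows=[{"x": 0, "y": 0.0015, "z": 0, "spin": 0, "fingers": -1}, {"x": 0, "y": 0.003, "z": 0, "spin": 0, "fingers": -1}, {"x": 0, "y": 0.0045, "z": 0, "spin": 0, "fingers": -1}])

```text
time_s: 14.45
tcp_pos: [0.5303, -0.0235, 0.0733]
eef_rot: [-179.9, -0.1, 0.8]
contact_force: [-7.9, 14.4, 15.7]
gripper_width: 0.0005
gripper_force: 7.8
```

drive_tool(rows=[{"x": 0, "y": 0.0015, "z": 0, "spin": 0, "fingers": -1}, {"x": 0, "y": 0.003, "z": 0, "spin": 0, "fingers": -1}, {"x": 0, "y": 0.0045, "z": 0, "spin": 0, "fingers": -1}])

```text
time_s: 14.82
tcp_pos: [0.5307, -0.028, 0.0735]
eef_rot: [-179.9, -0.1, 0.8]
contact_force: [-7.1, 13.3, 15.2]
gripper_width: 0.0005
gripper_force: 7.5
```

drive_tool(rows=[{"x": 0, "y": 0.0015, "z": 0, "spin": 0, "fingers": -1}, {"x": 0, "y": 0.003, "z": 0, "spin": 0, "fingers": -1}, {"x": 0, "y": 0.0045, "z": 0, "spin": 0, "fingers": -1}])

```text
time_s: 15.2
tcp_pos: [0.5311, -0.0323, 0.0734]
eef_rot: [-179.9, -0.2, 0.8]
contact_force: [-2.5, 8.5, 9.3]
gripper_width: 0.0005
gripper_force: 4.5
```

The ratio of drag to press is steady at about 0.9 and the worm's drag has more than doubled: the finger is sliding and the jaw is snug. I lift and go to the -x side of the handle.

drive_tool(rows=[{"x": 0, "y": -0.001, "z": -0.004, "spin": 0, "fingers": -1}, {"x": 0, "y": -0.003, "z": -0.015, "spin": 0, "fingers": -1}, {"x": -0.01, "y": -0.02, "z": -0.03, "spin": 0, "fingers": -1}, {"x": -0.03, "y": -0.05, "z": -0.04, "spin": 0, "fingers": -1}, {"x": -0.046, "y": -0.09, "z": -0.04, "spin": 0, "fingers": -1}, {"x": -0.05, "y": -0.115, "z": -0.04, "spin": 0, "fingers": -1}, {"x": -0.05, "y": -0.12, "z": -0.04, "spin": 0, "fingers": -1}, {"x": -0.05, "y": -0.12, "z": -0.04, "spin": 0, "fingers": -1}])

```text
time_s: 16.2
tcp_pos: [0.4785, 0.085, 0.1123]
eef_rot: [180.0, -0.0, 0.8]
contact_force: [0.6, -0.2, 0.5]
gripper_width: 0.0004
gripper_force: 0.0
```

```bash
cat > m.py <<'E'
from plant import sensors,cams
from h import *
import sys
tag=sys.argv[1]
def ang(c,draw=None):
    hsv=cv2.cvtColor(c['pixels'],cv2.COLOR_RGB2HSV)
    m=(((hsv[...,0]<=5)|(hsv[...,0]>174))&(hsv[...,1]>150)&(hsv[...,2]>70)).astype(np.uint8)
    pts=[]
    for v,u in zip(*np.nonzero(m)):
        p=onz(c,u,v,.045)
        if .45<p[0]<.70 and -.02<p[1]<.16: pts.append(p[:2])
    pts=np.array(pts,np.float32)
    if len(pts)<20: return None
    vx,vy,x,y=cv2.fitLine(pts,cv2.DIST_HUBER,0,.001,.001).ravel()
    if vy<0: vx,vy=-vx,-vy
    ctr=np.array([x,y]); n=np.array([.5245,-.0741])-ctr
    return len(pts),round(float(np.degrees(np.arctan2(vy,vx))),2),ctr.round(4),'nut off axis mm',round(float(1000*(vx*n[1]-vy*n[0])),1)
for n in ('top','scene'):
    if tag=='start': c=np.load(n+'0.npy',allow_pickle=True).item()
    else: c=cams.capture(n); np.save(f'{n}_{tag}.npy',c,allow_pickle=True)
    print(n,ang(c))
E
python3 m.py start; python3 m.py snug
python3 - <<'E'
from h import *
a=np.load('top_snug.npy',allow_pickle=True).item()['pixels'][136:226,180:304]
b=np.load('scene_snug.npy',allow_pickle=True).item()['pixels'][180:260,205:325]
f=lambda i:cv2.resize(i[:,:,::-1],(600,int(600*i.shape[0]/i.shape[1])),interpolation=cv2.INTER_CUBIC)[:299 if i.shape[0]>85 else 300]
a=cv2.resize(a[20:70,20:104][:,:,::-1],(500,298),interpolation=cv2.INTER_CUBIC); b=cv2.resize(b[:,15:115][:,:,::-1],(500,300)[:2],interpolation=cv2.INTER_CUBIC)
cv2.imwrite('pics/snug.png',np.vstack([a,b]))
E
```

```text
top (135, 91.23, array([0.5187, 0.0668], dtype=float32), 'nut off axis mm', -2.8)
scene (53, 91.01, array([0.5194, 0.0678], dtype=float32), 'nut off axis mm', -2.6)
top (53, 98.36, array([0.5205, 0.0401], dtype=float32), 'nut off axis mm', 12.7)
scene (54, 91.99, array([0.5196, 0.0673], dtype=float32), 'nut off axis mm', -0.0)
```

View pics/snug.png

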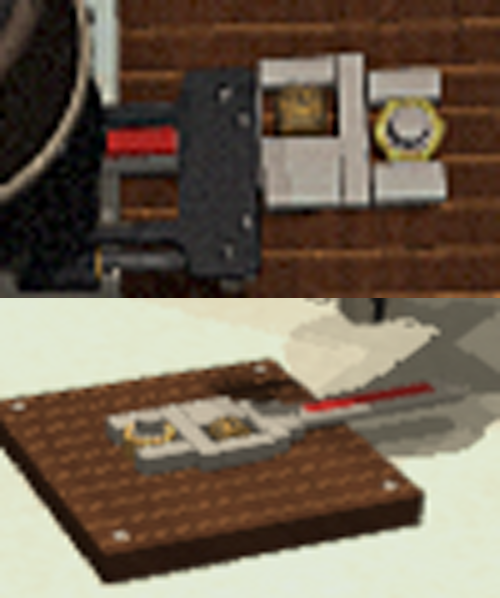

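The view shows both jaws against the nut (top part: nut at (408,128) between the jaws) and the nut is now on the wrench's axis (0.0 mm, from -2.7), so it is snug. The handle is at 92.0° by the scene camera, so the target is 47.0°. I work out the arc.

Run:
```python
import numpy as np
p0=np.array([.4785,.085]); y0=np.radians(.8)
tx=np.array([np.cos(y0),np.sin(y0)]); ty=np.array([np.sin(y0),-np.cos(y0)])
for a in [98,96,94]+list(range(92,45,-2)):
    t=np.radians(a);u=np.array([np.cos(t),np.sin(t)]);n=np.array([-u[1],u[0]])
    p=np.array([.5245,-.0741])+.163*u+.0215*n-p0
    print(a,round(p@tx,4),round(p@ty,4),round(-np.radians(a-90)+y0,3))
```

```text
98 0.002 0.0007 -0.126
96 0.0076 -0.0007 -0.091
94 0.0132 -0.0018 -0.056
92 0.0189 -0.0028 -0.021
90 0.0246 -0.0036 0.014
88 0.0303 -0.0041 0.049
86 0.036 -0.0045 0.084
84 0.0417 -0.0047 0.119
82 0.0475 -0.0046 0.154
80 0.0532 -0.0044 0.188
78 0.0589 -0.004 0.223
76 0.0646 -0.0034 0.258
74 0.0703 -0.0025 0.293
72 0.076 -0.0015 0.328
70 0.0816 -0.0003 0.363
68 0.0871 0.0011 0.398
66 0.0926 0.0027 0.433
64 0.0981 0.0045 0.468
62 0.1035 0.0065 0.503
60 0.1088 0.0087 0.538
58 0.114 0.0111 0.572
56 0.1191 0.0136 0.607
54 0.1242 0.0163 0.642
52 0.1292 0.0192 0.677
50 0.134 0.0223 0.712
48 0.1387 0.0255 0.747
46 0.1434 0.0289 0.782
```

drive_tool(rows=[{"x": 0, "y": 0, "z": 0.015, "spin": 0, "fingers": -1}, {"x": 0, "y": 0, "z": 0.035, "spin": 0, "fingers": -1}, {"x": 0, "y": 0, "z": 0.05, "spin": 0, "fingers": -1}, {"x": 0, "y": 0, "z": 0.056, "spin": 0, "fingers": -1}, {"x": 0, "y": 0, "z": 0.056, "spin": 0, "fingers": -1}])

```text
time_s: 16.92
tcp_pos: [0.4784, 0.0845, 0.0559]
eef_rot: [180.0, 0.0, 0.8]
contact_force: [0.5, 0.3, 0.7]
gripper_width: 0.0007
gripper_force: 0.0
```

drive_tool(rows=[{"x": 0.006, "y": -0.001, "z": 0, "spin": -0.02, "fingers": -1}, {"x": 0.011, "y": -0.002, "z": 0, "spin": -0.021, "fingers": -1}, {"x": 0.014, "y": -0.0028, "z": 0, "spin": -0.021, "fingers": -1}, {"x": 0.0165, "y": -0.0028, "z": 0, "spin": -0.021, "fingers": -1}, {"x": 0.0189, "y": -0.0028, "z": 0, "spin": -0.021, "fingers": -1}, {"x": 0.0217, "y": -0.0032, "z": 0, "spin": -0.003, "fingers": -1}, {"x": 0.0246, "y": -0.0036, "z": 0, "spin": 0.014, "fingers": -1}])

```text
time_s: 17.8
tcp_pos: [0.5012, 0.0887, 0.0557]
eef_rot: [180.0, 0.2, -0.1]
contact_force: [-7.5, 4.2, 4.9]
gripper_width: 0.0007
gripper_force: 3.8
```

drive_tool(rows=[{"x": 0.003, "y": -0.0004, "z": 0, "spin": 0.017, "fingers": -1}, {"x": 0.0057, "y": -0.0007, "z": 0, "spin": 0.035, "fingers": -1}])

```text
time_s: 18.05
tcp_pos: [0.5069, 0.0894, 0.0557]
eef_rot: [180.0, 0.2, -2.1]
contact_force: [-7.2, 3.6, 5.4]
gripper_width: 0.0003
gripper_force: 3.8
```

drive_tool(rows=[{"x": 0.0057, "y": -0.0007, "z": 0, "spin": 0.035, "fingers": -1}, {"x": 0.0114, "y": -0.0011, "z": 0, "spin": 0.07, "fingers": -1}, {"x": 0.0172, "y": -0.0014, "z": 0, "spin": 0.105, "fingers": -1}, {"x": 0.0229, "y": -0.0014, "z": 0, "spin": 0.14, "fingers": -1}, {"x": 0.0286, "y": -0.0013, "z": 0, "spin": 0.175, "fingers": -1}, {"x": 0.0344, "y": -0.0009, "z": 0, "spin": 0.209, "fingers": -1}, {"x": 0.0401, "y": -0.0004, "z": 0, "spin": 0.244, "fingers": -1}])

```text
time_s: 18.92
tcp_pos: [0.5471, 0.0885, 0.0557]
eef_rot: [179.9, 0.2, -16.1]
contact_force: [-6.3, 2.5, 4.6]
gripper_width: 0.0008
gripper_force: 3.8
```

drive_tool(rows=[{"x": 0.0057, "y": -0.0007, "z": 0, "spin": 0.035, "fingers": -1}, {"x": 0.0114, "y": -0.0011, "z": 0, "spin": 0.07, "fingers": -1}, {"x": 0.0172, "y": -0.0014, "z": 0, "spin": 0.105, "fingers": -1}, {"x": 0.0229, "y": -0.0014, "z": 0, "spin": 0.14, "fingers": -1}, {"x": 0.0286, "y": -0.0013, "z": 0, "spin": 0.175, "fingers": -1}, {"x": 0.0344, "y": -0.0009, "z": 0, "spin": 0.209, "fingers": -1}, {"x": 0.0401, "y": -0.0004, "z": 0, "spin": 0.244, "fingers": -1}])

```text
time_s: 19.8
tcp_pos: [0.5857, 0.0779, 0.0557]
eef_rot: [179.9, 0.2, -30.0]
contact_force: [-8.5, 3.0, 4.6]
gripper_width: 0.0004
gripper_force: 3.8
```

```bash
python3 m.py a60
```

```text
top (37, 51.98, array([0.5874, 0.0322], dtype=float32), 'nut off axis mm', -15.9)
scene (61, 58.37, array([0.5963, 0.0469], dtype=float32), 'nut off axis mm', -2.3)
```

drive_tool(rows=[{"x": 0.0057, "y": -0.0007, "z": 0, "spin": 0.035, "fingers": -1}, {"x": 0.0114, "y": -0.0011, "z": 0, "spin": 0.07, "fingers": -1}, {"x": 0.0172, "y": -0.0014, "z": 0, "spin": 0.105, "fingers": -1}, {"x": 0.0229, "y": -0.0014, "z": 0, "spin": 0.14, "fingers": -1}, {"x": 0.0286, "y": -0.0013, "z": 0, "spin": 0.175, "fingers": -1}, {"x": 0.0344, "y": -0.0009, "z": 0, "spin": 0.209, "fingers": -1}, {"x": 0.0344, "y": -0.0009, "z": 0, "spin": 0.209, "fingers": -1}])

```text
time_s: 20.78
tcp_pos: [0.6162, 0.0614, 0.0556]
eef_rot: [179.9, 0.1, -42.0]
contact_force: [-4.5, 1.7, 3.0]
gripper_width: 0.0006
gripper_force: 2.1
```

drive_tool(rows=[{"x": -0.004, "y": 0, "z": 0, "spin": 0, "fingers": -1}, {"x": -0.012, "y": 0, "z": 0, "spin": 0, "fingers": -1}, {"x": -0.02, "y": 0, "z": -0.01, "spin": 0, "fingers": -1}, {"x": -0.03, "y": 0, "z": -0.05, "spin": 0, "fingers": -1}, {"x": -0.06, "y": 0, "z": -0.08, "spin": 0, "fingers": -1}, {"x": -0.1, "y": -0.03, "z": -0.1, "spin": 0, "fingers": -1}, {"x": -0.14, "y": -0.07, "z": -0.12, "spin": 0, "fingers": -1}, {"x": -0.16, "y": -0.1, "z": -0.13, "spin": 0, "fingers": -1}, {"x": -0.17, "y": -0.11, "z": -0.13, "spin": 0, "fingers": -1}])

```text
time_s: 21.9
tcp_pos: [0.5648, 0.2597, 0.1878]
eef_rot: [-179.8, -0.0, -41.8]
contact_force: [-0.3, -1.1, -0.8]
gripper_width: 0.0006
gripper_force: 0.0
```

```bash
python3 m.py end
python3 - <<'E'
from h import *
c=np.load('top_end.npy',allow_pickle=True).item()
a=cv2.resize(c['pixels'][136:226,180:304][:,:,::-1],(620,450),interpolation=cv2.INTER_CUBIC)
cv2.imwrite('pics/end.png',a)
E
```

```text
top (134, 47.39, array([0.6196, 0.0296], dtype=float32), 'nut off axis mm', -0.2)
scene (67, 45.79, array([0.6157, 0.0259], dtype=float32), 'nut off axis mm', -4.4)
```

View pics/end.png

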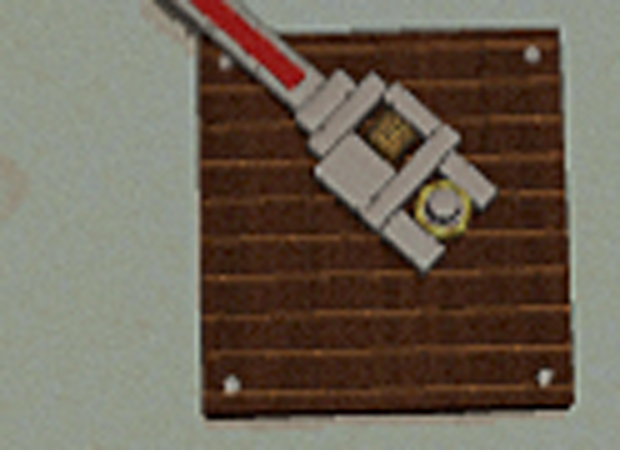

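The top view shows the wrench at 47.4°, 44.7° from the snug 92.1°. The nut at (442,207) is centred between the jaws (0.2 mm off axis), and the arm is clear of it all. I hand the job in.

```bash
python3 -c "
from plant import r; print(r.close_job())"
```

```text
the job is handed in; nothing more can be done
None
```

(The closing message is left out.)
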